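# Put the lids on the nut tubs at closing time

## Task

The shop is closing: cover the four steel tubs of nuts and dried fruit, each with the lid of its own shape and size, so that every lid lies flat on the rim with its collar down inside the tub. Set the lids down rather than dropping them, leave the tubs standing where they are, and do not disturb the honey jar that stands among them.

Things in the scene. Friction and masses are not known exactly. Their poses are not given: they have to be found in the camera images.
- lid_big_round_mid (a point): large round steel lid (mm): plate 126 across, collar 92. Round knob 26 across, black part 10 to 34 above the plate. Height 50 in all: collar 12 deep underneath, plate 4 thick that lies on the rim, handle 34 above the plate. This point: on the upright centre line, half-way up (25 above the collar's underside, 9 above the plate's top); z up. Starts flat on the counter. 0.07-0.23 kg.
- lid_small_round_mid (a point): small round steel lid (mm): plate 94 across, collar 60. Round knob 26 across, black part 10 to 34 above the plate. Height 50 in all: collar 12 deep underneath, plate 4 thick that lies on the rim, handle 34 above the plate. This point: on the upright centre line, half-way up (25 above the collar's underside, 9 above the plate's top); z up. Starts flat on the counter. 0.07-0.23 kg.
- lid_square_mid (a point): square steel lid (mm): plate 102 x 102, collar 68 x 68. Black bar handle over the middle: 76 along x, 12 along y, 20 to 34 above the plate, on two posts. Height 50 in all: collar 12 deep underneath, plate 4 thick that lies on the rim, handle 34 above the plate. This point: on the upright centre line, half-way up (25 above the collar's underside, 9 above the plate's top); z up. Starts flat on the counter. 0.07-0.23 kg.
- lid_oblong_mid (a point): oblong steel lid (mm): plate 132 along x, 88 along y, collar 98 x 54. Black bar handle over the middle: 76 along x, 12 along y, 20 to 34 above the plate, on two posts. Height 50 in all: collar 12 deep underneath, plate 4 thick that lies on the rim, handle 34 above the plate. This point: on the upright centre line, half-way up (25 above the collar's underside, 9 above the plate's top); z up. Starts flat on the counter. 0.07-0.23 kg.
- tub_big_round: the large round open steel tub, 114 mm across outside, 108 mm inside, holding walnuts. Loose, about 0.8 kg. Origin: centre of its underside; z up; the rim is 70 mm above it, walls 3 mm, contents up to about 55 mm.
- tub_small_round: the small round open steel tub, 82 mm across outside, 76 mm inside, holding hazelnuts. Loose, about 0.8 kg. Origin: centre of its underside; z up; the rim is 70 mm above it, walls 3 mm, contents up to about 55 mm.
- tub_square: the square open steel tub, 90 x 90 mm outside, 84 x 84 mm inside, sides along x and y, holding dried apricots. Loose, about 0.8 kg. Origin: centre of its underside; z up; the rim is 70 mm above it, walls 3 mm, contents up to about 55 mm.
- tub_oblong: the oblong open steel tub, 120 mm along x and 76 mm along y outside, 114 x 70 mm inside, holding dates. Loose, about 0.8 kg. Origin: centre of its underside; z up; the rim is 70 mm above it, walls 3 mm, contents up to about 55 mm.
- honey_jar: an amber honey jar with a metal cap, 68 mm across, 110 mm high, standing loose among the tubs and lids. Origin: centre of its underside.
Things that resemble listed ones, but are neither listed nor needed, are in the scene too. Leave any blue or turquoise look-alike of the part that bears lid_small_round_mid alone.

How it is judged:
At the end, for the whole second after the job is handed in: Each lid lies on the tub of its own shape and size: its plate flat on the rim (point 83 mm above the tub's origin, within about 3 mm; tilt under 0.05 rad), collar inside (centres within 14 mm seen from above); every tub upright within 30 mm of its starting place; lids and tubs at rest (horizontal distance between lid_big_round_mid and tub_big_round below 0.014 m and z of lid_big_round_mid in the frame of tub_big_round between 0.08 and 0.0865 m and angle between each of lid_big_round_mid, tub_big_round, lid_small_round_mid, tub_small_round, lid_square_mid, tub_square, lid_oblong_mid, tub_oblong's own z axis and vertical below 0.05 rad and distance of each of tub_big_round, tub_small_round, tub_square, tub_oblong from where it was at the start of the episode below 0.03 m and linear speed of each of lid_big_round, tub_big_round, lid_small_round, tub_small_round, lid_square, tub_square, lid_oblong, tub_oblong below 0.01 m/s and horizontal distance between lid_small_round_mid and tub_small_round below 0.014 m and z of lid_small_round_mid in the frame of tub_small_round between 0.08 and 0.0865 m and horizontal distance between lid_square_mid and tub_square below 0.014 m and z of lid_square_mid in the frame of tub_square between 0.08 and 0.0865 m and horizontal distance between lid_oblong_mid and tub_oblong below 0.014 m and z of lid_oblong_mid in the frame of tub_oblong between 0.08 and 0.0865 m); the robot touches nothing.
It fails at once if a lid falls freely or is flung (faster than 0.8 m/s while no finger touches it) ((linear speed of lid_big_round above 0.8 m/s and contact force between the fingers and lid_big_round below 0.05 N) or (linear speed of lid_small_round above 0.8 m/s and contact force between the fingers and lid_small_round below 0.05 N) or (linear speed of lid_square above 0.8 m/s and contact force between the fingers and lid_square below 0.05 N) or (linear speed of lid_oblong above 0.8 m/s and contact force between the fingers and lid_oblong below 0.05 N)).
It fails at once if a tub is tipped (more than 0.3 rad) (angle between any of tub_big_round, tub_small_round, tub_square, tub_oblong's own z axis and vertical above 0.3 rad).
It fails at once if the honey jar is shifted by more than 30 mm or tipped by more than 0.3 rad (distance of honey_jar from where it was at the start of the episode above 0.03 m or angle between honey_jar's own z axis and vertical above 0.3 rad).
It also fails if it takes over 128 s, if anything falls off the work surface, if the arm or the gripper's body presses on something with over 40 N, if the wrist force passes 120 N, or if a joint passes its speed limit or range.

## Robot

A 6-joint arm with a two-finger parallel gripper is mounted at the origin on the work surface. World frame = base frame: x ahead of the robot, y to its left, z up, the work surface at z = 0. Lengths are in m, angles in rad, forces in N, time in s.
With the tool pointing down it reaches from about 0.375 to 0.975 m from the base axis. Payload 3.8 kg.
Tool frame: the origin (TCP) lies midway between the tips of the shut fingers; the grasp point (between the pads) lies 19 mm behind it; z points along the fingers, y is the line along which they close (so a half turn about z gives the same grasp; the last joint's range is limited). The gripper opens to 88 mm and grips with 3 to 60 N. Pads are 18 mm wide; open, the fingers measure 123 mm over their backs; the gripper's body (75 mm by 187 mm) begins 45 mm behind the grasp point.
Start: joints at [-0.037, 0.264, 1.604, -0, 1.274, -0.037], TCP at [0.675, -0, 0.239] pointing down, gripper open.
Joint ranges: [-2.63, 2.63], [-0.94, 2.18], [0.31, 2.57], [-1.31, 4.45], [0, 2.66], [-2.55, 2.55]. Speed limits (rad/s): [2.57, 2.57, 3.14, 3.14, 3.14, 3.14].

## Interface

Orientations are given as a rotation vector (axis times angle).
In Python, from cell import manip, inverse_kinematics, cams, order gives the robot as it stands. Calls block until the motion is done:
- manip.move_pose(position, orientation): joint-space move of the TCP to a pose.
- manip.move_linear(position, rate=0.15, rot=None): straight line of the TCP; rot=None keeps the orientation; rate is the mean speed in m/s.
- manip.set_joints(angles): joint-space move.
- manip.set_gripper(opening, force=None): finger opening in m; force is the grip in N (None keeps the last); returns when the fingers have stopped.
- manip.dwell(seconds).
- inverse_kinematics(position, orientation): joint angles nearest the present ones, or None.
- manip.state(): the state.
- cams.capture(name): name is "scene" or "side" or "wrist"; returns a dict with "image" (420x560x3 uint8, blue, green, red), "z_map" (420x560 float32, m along the optical axis (not along the pixel's ray), 0 where there is no reading), "intrinsics" (3x3 intrinsics, pixels), "k1" (the pictures are not rectified: a ray, as slopes to the right and down, at radius r is drawn at 1 + k1 r^2 times it, then the intrinsics apply), "position" and "orientation" of the camera in the world; the wrist camera has in their place "T_tool_cam" (4x4, takes a point from camera to tool coordinates, whose origin is the TCP and whose axes are the flange's). Camera axes: x right, y down, z forward; pixel columns grow to the right and rows downward; lengths in m; the calibration is good to about 2 mm. A picture is of the moment at which its call begins: read the wrist's pose just before it.
A pose or a line that the arm cannot do raises manip.IKError and nothing moves.
- order.close_job(): hands the job in; it is judged then, once.
The state is a dict: "clock": time; "joint_pos": joint angles; "joint_velocities": joint speeds; "tau": joint torques, N m; "tool_pos": TCP position; "tcp_rot": TCP orientation; "contact_force": force on the tool from outside, world axes, zero at the start; "moment": the same for the moment, N m; "gripper_width": finger opening in m; "grasp_force": force on a finger pad.
Only numpy, scipy, OpenCV 4.12 (cv2) and the standard library are available. Lean on these libraries where they do the work, as an engineer would, in place of code of your own. Each camera call takes 0.05 s, during which the arm holds its last target. There are 200 camera calls.

## Working session

There is one attempt and no reset: what is moved stays moved. The work goes in short steps, each a Python script; the robot and the scene stay as the last script left them, time stands still between calls to the robot, and variables do not carry over. Pictures are saved under pics/ and viewed, at most 14 in all, crops included, and the job is handed in when it is done.

```bash
ls; mkdir -p pics; python3 - <<'E'
from cell import manip,cams
import cv2,numpy as np
for n in ["scene","side"]:
    c=cams.capture(n); cv2.imwrite(f"pics/{n}0.png",c["image"]); np.savez(f"{n}0.npz",**{k:v for k,v in c.items()})
    print(n,c["intrinsics"],c["k1"],c["position"],c["orientation"])
c=cams.capture("wrist");print(c["T_tool_cam"],c["k1"],c["intrinsics"]); print(manip.state())
E
```

```text
pics
scene [[495.74866548   0.         284.97335978]
 [  0.         495.74866548 201.87928058]
 [  0.           0.           1.        ]] -0.11206652683427241 [ 1.09141491 -1.0319808   0.91960323] [-2.12718249 -0.61390562  0.30601997]
side [[522.23007528   0.         276.688491  ]
 [  0.         522.23007528 215.186616  ]
 [  0.           0.           1.        ]] -0.024507145762365918 [0.25047074 0.95077123 0.9196113 ] [-0.26544282  2.78167169 -1.25851337]
[[-1.63327107e-04 -9.67009016e-01 -2.54742099e-01  6.54870029e-02]
 [ 9.99999866e-01 -3.26867333e-05 -5.17066947e-04 -1.19487566e-03]
 [ 4.91681713e-04 -2.54742149e-01  9.67008891e-01 -1.46181086e-01]
 [ 0.00000000e+00  0.00000000e+00  0.00000000e+00  1.00000000e+00]] -0.08603182039972973 [[352.74290898   0.         284.29422519]
 [  0.         352.74290898 206.94397851]
 [  0.           0.           1.        ]]
{'clock': 0.15, 'joint_pos': array([-3.69017856e-02,  2.64579563e-01,  1.60506811e+00, -3.25502543e-06,
        1.27369838e+00, -3.68967553e-02]), 'joint_velocities': array([-0.0015778 , -0.00274772, -0.00413554, -0.0010623 , -0.00119918,
       -0.00101961]), 'tau': array([-3.11732474e-04, -5.02845919e+01, -3.57470334e+01,  7.29960459e-02,
        2.49771774e-02, -9.00718305e-05]), 'tool_pos': array([6.74444076e-01, 1.64095803e-05, 2.37670161e-01]), 'tcp_rot': array([-2.22053865e+00, -2.22052960e+00,  1.87718557e-03]), 'contact_force': array([ 1.08447048, -0.89159293,  0.47030463]), 'moment': array([-0.01518409,  0.02828386, -0.00041869]), 'grasp_force': 0.0, 'gripper_width': 0.08851863429841744}
```

View pics/scene0.png

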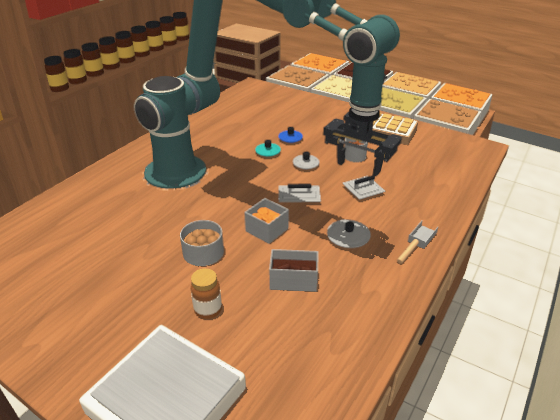

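View pics/side0.png

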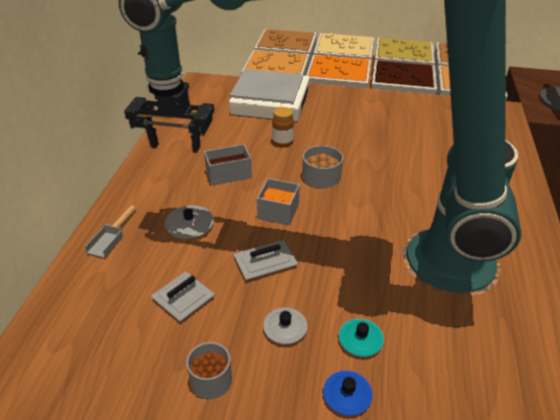

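The scene view shows the tubs: walnuts (202,243), apricots (267,220), dates (294,270) and hazelnuts (355,148, partly behind the gripper; side view 210,370). The jar is at (206,293). The lids are big round (349,233), oblong (299,193), square (364,188) and small steel round (306,161). The look-alikes for the small round lid are teal (268,149) and blue (290,136), and I choose the grey one at (306,161). Next come rough positions and wrist views from above.

```bash
cat > h.py <<'E'
import numpy as np,cv2
from scipy.spatial.transform import Rotation as R
from cell import manip,inverse_kinematics,cams,order
def slopes(uv,K,k1):
    d=np.array([k1,0,0,0,0.]); # forward polynomial 1+k1 r^2
    return cv2.undistortPointsIter(np.float64(uv).reshape(-1,1,2),K,d,None,None,(3,50,1e-10)).reshape(-1,2)
def plane(uv,z,K,k1,p,Rm):
    s=slopes(uv,K,k1); d=np.c_[s,np.ones(len(s))]@Rm.T
    return p+d*((z-p[2])/d[:,2])[:,None]
def snap(name,fn=None):
    st=manip.state(); c=cams.capture(name); K,k1=c["intrinsics"],float(c["k1"])
    if name=="wrist":
        Rt=R.from_rotvec(st["tcp_rot"]).as_matrix(); T=c["T_tool_cam"]
        p=st["tool_pos"]+Rt@T[:3,3]; Rm=Rt@T[:3,:3]
    else: p=np.array(c["position"]); Rm=R.from_rotvec(c["orientation"]).as_matrix()
    if fn: cv2.imwrite(fn,c["image"])
    return c["image"],c["z_map"],K,k1,p,Rm
def cloud(z,K,k1,p,Rm):
    h,w=z.shape; v,u=np.mgrid[:h,:w]
    s=slopes(np.c_[u.ravel(),v.ravel()],K,k1)
    P=p+(np.c_[s,np.ones(len(s))]*z.ravel()[:,None])@Rm.T
    P[z.ravel()<=0]=np.nan
    return P.reshape(h,w,3)
def rot(yaw): # tool down, tool y axis at angle yaw in world
    y=np.array([np.cos(yaw),np.sin(yaw),0]); z=np.array([0,0,-1.]); x=np.cross(y,z)
    return R.from_matrix(np.c_[x,y,z]).as_rotvec()
E
python3 - <<'E'
from h import *
img,z,*cam=snap("side")
px=dict(big_lid=(188,222,.016),obl_lid=(265,262,.016),sq_lid=(183,297,.016),sm_lid=(286,327,.016),teal=(361,338,.016),blue=(347,394,.016),big_tub=(323,160,.07),sq_tub=(279,195,.07),obl_tub=(228,158,.07),sm_tub=(210,362,.07),jar=(283,113,.11))
for k,(u,v,h) in px.items(): print(k,plane([(u,v)],h,*cam)[0].round(3))
C=cloud(z,*cam); print("rms table z", C[230,350],C[330,200])
print(R.from_rotvec(manip.state()["tcp_rot"]).as_matrix().round(2))
for q in [(0.55,.2,.40),(.62,-.1,.4),(.6,0,.45),(.5,-.15,.45),(.5,.15,.45),(.45,0,.45)]:
    print(q,inverse_kinematics(q,rot(0)) is not None,inverse_kinematics(q,rot(np.pi/2)) is not None)
E
```

```text
big_lid [0.663 0.011 0.016]
obl_lid [0.439 0.112 0.016]
sq_lid [0.596 0.252 0.016]
sm_lid [0.357 0.288 0.016]
teal [0.199 0.286 0.016]
blue [0.216 0.419 0.016]
big_tub [ 0.348 -0.253  0.07 ]
sq_tub [ 0.441 -0.077  0.07 ]
obl_tub [ 0.612 -0.212  0.07 ]
sm_tub [0.476 0.434 0.07 ]
jar [ 0.493 -0.417  0.11 ]
rms table z [ 0.2495485  -0.06010112 -0.00396688] [0.53713589 0.31967843 0.00075972]
[[-0.  1. -0.]
 [ 1.  0.  0.]
 [ 0. -0. -1.]]
(0.55, 0.2, 0.4) True True
(0.62, -0.1, 0.4) True True
(0.6, 0, 0.45) True True
(0.5, -0.15, 0.45) True True
(0.5, 0.15, 0.45) True True
(0.45, 0, 0.45) True True
```

```bash
python3 - <<'E'
from h import *
for i,q in enumerate([(.5,.25,.36),(.5,-.15,.36)]):
    manip.move_pose(q,rot(0)); manip.dwell(.3)
    img,z,*cam=snap("wrist",f"pics/w{i}.png"); C=cloud(z,*cam)
    np.savez(f"w{i}.npz",img=img,C=C,z=z,K=cam[0],k1=cam[1],p=cam[2],Rm=cam[3])
    print(C[210,280],np.nanmedian(C[...,2]))
print(manip.state()["clock"])
cv2.imwrite("pics/w.png",cv2.resize(np.hstack([cv2.imread("pics/w0.png"),cv2.imread("pics/w1.png")]),(800,300),interpolation=cv2.INTER_AREA))
E
```

```text
[0.49214999 0.17691553 0.00062166] 0.0010886278044481834
[ 0.49252926 -0.22156855  0.00094724] 0.0011163218306891043
3.625
```

View pics/w.png

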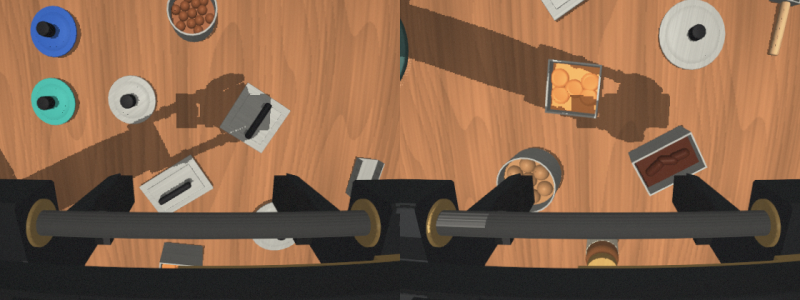

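The left half (w0, at 5/7 scale) shows the blue (53,31) and teal (53,101) look-alikes, the steel small lid (132,100), square lid (255,118), oblong lid (177,185) and the small tub (192,15). The right half (w1) shows the square tub (575,88), big lid (692,33), oblong tub (667,160) and the big tub (530,180), which a finger partly hides. The cut-off tubs need two more views before I measure everything.

```bash
cat > meas.py <<'E'
from h import *
rough=dict(big_lid=(1,.663,.011),obl_lid=(0,.439,.112),sq_lid=(0,.596,.252),sm_lid=(0,.357,.288),big_tub=(2,.348,-.253),sq_tub=(1,.441,-.077),obl_tub=(1,.612,-.212),sm_tub=(3,.476,.434))
def blob(m,seed):
    n,l,s,c=cv2.connectedComponentsWithStats(m.astype(np.uint8))
    i=1+np.argmax(s[1:,4]); return l==i
def measure(name,D,xy):
    C=D["C"]; hsv=cv2.cvtColor(D["img"],cv2.COLOR_BGR2HSV)
    cam=(D["K"],float(D["k1"]),D["p"],D["Rm"])
    near=np.hypot(C[...,0]-xy[0],C[...,1]-xy[1])<.085
    Z=C[...,2]; out={}
    def fit(m,h,tag):
        ct,_=cv2.findContours(m.astype(np.uint8),cv2.RETR_EXTERNAL,cv2.CHAIN_APPROX_NONE)
        ct=max(ct,key=cv2.contourArea).reshape(-1,2)
        P=(plane(ct,h,*cam)[:,:2]*1000).astype(np.float32)
        (cx,cy),r=cv2.minEnclosingCircle(P); (rx,ry),(w,hh),a=cv2.minAreaRect(P)
        if w<hh: w,hh,a=hh,w,a+90
        print(f"  {tag}: n={m.sum()} circ {cx:.0f},{cy:.0f} d{2*r:.0f}  rect {rx:.0f},{ry:.0f} {w:.0f}x{hh:.0f} long axis {a%180:.1f}")
    if "lid" in name:
        blk=near&(hsv[...,2]<60)&(Z>.028)
        print(name,"z plate",np.nanmedian(Z[near&(Z>.011)&(Z<.022)]).round(4),"handle",np.nanpercentile(Z[blk],80).round(4))
        fit(blob(near&(Z>.010),0),.016,"plate"); fit(blob(near&(Z>.045),0),.050,"handle top")
    else:
        m=near&(Z>.0635)&(Z<.08)
        print(name,"z rim",np.nanmedian(Z[m]).round(4)); fit(blob(m,0),.07,"rim")
if __name__=="__main__":
    for i,q in ((2,(.45,-.36,.36)),(3,(.476,.36,.36))):
        manip.move_pose(q,rot(0)); manip.dwell(.3)
        img,z,*cam=snap("wrist",f"pics/w{i}.png"); C=cloud(z,*cam)
        np.savez(f"w{i}.npz",img=img,C=C,z=z,K=cam[0],k1=cam[1],p=cam[2],Rm=cam[3])
    for k,(i,x,y) in rough.items(): measure(k,np.load(f"w{i}.npz"),(x,y))
    print(manip.state()["clock"])
E
python3 meas.py
```

```text
big_lid z plate 0.018 handle 0.0508
  plate: n=7161 circ 663,3 d127  rect 663,3 126x123 long axis 2.3
  handle top: n=349 circ 663,3 d27  rect 663,3 26x24 long axis 15.1
obl_lid z plate 0.0175 handle 0.0502
  plate: n=4710 circ 441,101 d156  rect 441,100 133x88 long axis 33.0
  handle top: n=415 circ 441,102 d76  rect 442,101 76x12 long axis 33.2
sq_lid z plate 0.0174 handle 0.4606
  plate: n=25846 circ 831,-38 d495  rect 810,-39 420x335 long axis 178.9
  handle top: n=25846 circ 808,-14 d460  rect 789,-14 391x312 long axis 178.9
sm_lid z plate 0.0172 handle 0.438
  plate: n=3566 circ 360,282 d94  rect 360,282 93x92 long axis 106.5
  handle top: n=753 circ 111,104 d107  rect 103,119 107x41 long axis 26.5
big_tub z rim 0.0698
  rim: n=950 circ 353,-274 d114  rect 353,-273 113x113 long axis 152.9
sq_tub z rim 0.0701
  rim: n=879 circ 446,-95 d127  rect 447,-95 91x91 long axis 173.5
obl_tub z rim 0.0694
  rim: n=920 circ 621,-231 d141  rect 620,-229 121x79 long axis 28.6
sm_tub z rim 0.0699
  rim: n=603 circ 481,430 d82  rect 481,429 81x80 long axis 127.4
7.7417
```

Sizes match well: plates 126, 133x88 and 94; rims 114, 91x91, 121x79 and 82. For the lids I'll limit the height band so it leaves out the gripper, remeasure, and check the small-lid choice in a crop.

```bash
sed -i 's/Z=C\[...,2\]; out={}/Z=C[...,2]; near\&=Z<.08/' meas.py; python3 - <<'E'
from meas import *
for k in("sq_lid","sm_lid"):
    i,x,y=rough[k]; measure(k,np.load(f"w{i}.npz"),(x,y))
cv2.imwrite("pics/crop.png",cv2.resize(cv2.imread("pics/w0.png")[0:260,20:420],None,fx=1.5,fy=1.5))
for n,p in dict(big=(.663,.003),obl=(.441,.101),sm=(.36,.282),sq=(.6,.245),tb=(.353,-.274),ts=(.446,-.095),to=(.62,-.229),tsm=(.481,.43)).items():
    r=[]
    for d in range(0,180,15):
        for a in (d,d-180):
            js=[inverse_kinematics((*p,z),rot(np.radians(a))) for z in (.022,.24)]
            if all(j is not None for j in js): r.append((a,round(float(js[0][5]),1)))
    print(n,[q for q in r if abs(q[1])<2.0])
E
```

```text
sq_lid z plate 0.0174 handle 0.0504
  plate: n=5150 circ 599,245 d140  rect 600,245 103x102 long axis 148.1
  handle top: n=511 circ 601,245 d74  rect 599,245 74x13 long axis 58.8
sm_lid z plate 0.0172 handle 0.0506
  plate: n=3566 circ 360,282 d94  rect 360,282 93x92 long axis 106.5
  handle top: n=325 circ 361,282 d27  rect 361,282 25x25 long axis 176.4
big [(0, -0.0), (15, -0.3), (30, -0.6), (45, -0.8), (60, -1.1), (75, -1.3), (-105, 1.8), (90, -1.6), (-90, 1.5), (105, -1.9), (-75, 1.3), (-60, 1.0), (-45, 0.8), (-30, 0.5), (-15, 0.2)]
obl [(0, 0.2), (15, -0.1), (30, -0.4), (45, -0.6), (60, -0.9), (75, -1.1), (90, -1.4), (-90, 1.7), (105, -1.7), (-75, 1.5), (120, -1.9), (-60, 1.2), (-45, 1.0), (-30, 0.7), (-15, 0.4)]
sm [(0, 0.6), (15, 0.3), (30, 0.1), (45, -0.2), (60, -0.4), (75, -0.7), (90, -1.0), (105, -1.2), (-75, 1.9), (120, -1.5), (-60, 1.7), (135, -1.7), (-45, 1.4), (-30, 1.1), (-15, 0.9)]
sq [(0, 0.3), (15, 0.1), (30, -0.2), (45, -0.4), (60, -0.7), (75, -1.0), (90, -1.2), (-90, 1.9), (105, -1.5), (-75, 1.7), (120, -1.7), (-60, 1.4), (-45, 1.1), (-30, 0.9), (-15, 0.6)]
tb [(0, -0.7), (15, -1.0), (30, -1.2), (-150, 1.9), (45, -1.5), (-135, 1.6), (60, -1.8), (-120, 1.4), (-105, 1.1), (-90, 0.9), (-75, 0.6), (-60, 0.3), (-45, 0.1), (-30, -0.2), (-15, -0.5)]
ts [(0, -0.3), (15, -0.5), (30, -0.8), (45, -1.0), (60, -1.3), (-120, 1.8), (75, -1.6), (-105, 1.6), (90, -1.8), (-90, 1.3), (-75, 1.0), (-60, 0.8), (-45, 0.5), (-30, 0.3), (-15, -0.0)]
to [(0, -0.4), (15, -0.7), (30, -0.9), (45, -1.2), (60, -1.4), (-120, 1.7), (75, -1.7), (-105, 1.4), (-90, 1.2), (-75, 0.9), (-60, 0.7), (-45, 0.4), (-30, 0.1), (-15, -0.1)]
tsm [(0, 0.7), (15, 0.4), (30, 0.2), (45, -0.1), (60, -0.4), (75, -0.6), (90, -0.9), (105, -1.1), (120, -1.4), (-60, 1.7), (135, -1.7), (-45, 1.5), (150, -1.9), (-30, 1.2), (-15, 1.0)]
```

View pics/crop.png

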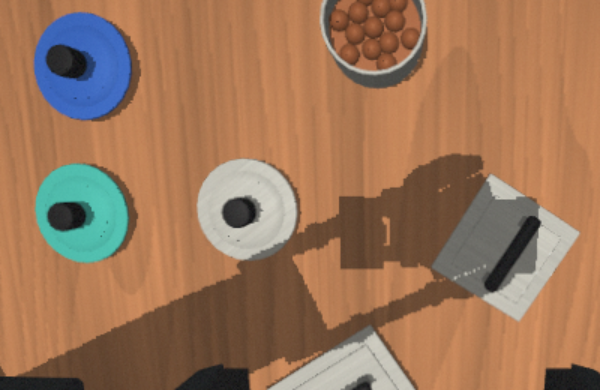

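The crop shows the steel small lid at (247,208), clearly apart from the teal (82,212) and blue (82,65) ones. The square lid's bar is at (512,253). I'll start with the small lid.

```bash
cat > task.py <<'E'
from h import *
JOBS=dict(sm=((.3605,.282),30,(.481,.4295),30,.022,.055),big=((.663,.003),0,(.353,-.2735),-45,.022,.055),
          sq=((.5995,.245),-31.5,(.4465,-.095),-6.5,.024,.045),obl=((.4415,.101),-56.9,(.6205,-.230),-61.4,.024,.045))
H=.24
def run(k):
    (px,py),a,(tx,ty),b,g,op=JOBS[k]; ra,rb=rot(np.radians(a)),rot(np.radians(b))
    manip.move_pose((px,py,H),ra); manip.set_gripper(op,30)
    manip.move_linear((px,py,.08),.2); manip.move_linear((px,py,g),.06)
    z0=manip.state()["tool_pos"][2]; manip.set_gripper(0,30); s=manip.state()
    print(k,"grip width",s["gripper_width"].round(4),"force",s["grasp_force"],"z",z0.round(4),"fz",s["contact_force"].round(1))
    manip.move_linear((px,py,.05),.06); manip.move_linear((px,py,H),.2)
    print(" lifted width",manip.state()["gripper_width"].round(4))
    manip.move_pose((tx,ty,H),rb); manip.move_linear((tx,ty,g+.075),.15); manip.dwell(.3)
    f0=manip.state()["contact_force"][2]
    zz=g+.058+.006; manip.move_linear((tx,ty,zz),.04); df=0
    while zz>g+.058-.004:
        manip.dwell(.1); df=manip.state()["contact_force"][2]-f0
        if abs(df)>3: break
        zz-=.001; manip.move_linear((tx,ty,zz),.02)
    s=manip.state(); print(" placed cmd z-nominal",round(zz-g-.058,4),"df",df.round(1),"tool",s["tool_pos"].round(4))
    manip.set_gripper(op); manip.dwell(.2); manip.move_linear((tx,ty,zz+.05),.08); manip.move_linear((tx,ty,H),.2)
    print(" clock",manip.state()["clock"])
E
python3 -c "
from task import *
run('sm')
manip.move_pose((.476,.36,.36),rot(0));manip.dwell(.2);snap('wrist','pics/p_sm.png')"
```

```text
Traceback (most recent call last):
  File "task.py", line 10, in run
    print(k,"grip width",s["gripper_width"].round(4),"force",s["grasp_force"],"z",z0.round(4),"fz",s["contact_force"].round(1))
                         ^^^^^^^^^^^^^^^^^^^^^^^^
AttributeError: 'float' object has no attribute 'round'
```

```bash
sed -i -E 's/\["gripper_width"\]\.round\(4\)/["gripper_width"]/; s/df\.round\(1\)/df/' task.py; python3 -c "
from task import *
print(manip.state()['gripper_width'],manip.state()['clock'])
manip.set_gripper(.055,30); manip.move_linear((.3605,.282,.08),.1)
run('sm')
manip.move_pose((.476,.36,.36),rot(0));manip.dwell(.2);snap('wrist','pics/p_sm.png')"
```

```text
0.025186703317710935 11.7833
sm grip width 0.025324735884208624 force 30.00005079433322 z 0.0223 fz [-0.4  0.3  2.1]
 lifted width 0.025195724161416702
 placed cmd z-nominal -0.001 df 5.194004600181461 tool [0.4812 0.4297 0.0802]
 clock 25.8167
```

View pics/p_sm.png

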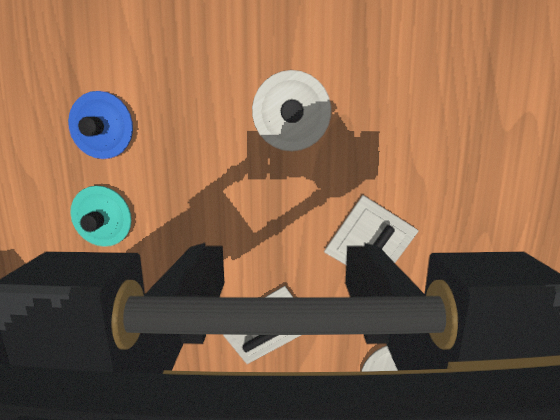

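The small lid now lies flat on its tub at (291,110), with contact within 1 mm of the expected height. Now the other three.

```bash
python3 -c "
from task import *
for k in ('sq','obl','big'): run(k)
manip.move_pose((.5,.25,.36),rot(0));manip.dwell(.3)
snap('scene','pics/end_scene.png'); 
"
```

```text
sq grip width 0.011448447770789552 force 29.999961890280247 z 0.0245 fz [-0.2 -0.6  1.8]
 lifted width 0.011146827197775381
 placed cmd z-nominal 0.0 df 3.2443459107660075 tool [ 0.4467 -0.0951  0.0822]
 clock 39.925
obl grip width 0.011167943464425104 force 30.000128857791424 z 0.0243 fz [ 0.6 -0.2  1. ]
 lifted width 0.011484737732847984
 placed cmd z-nominal -0.001 df 7.7160830315619755 tool [ 0.6208 -0.2301  0.0822]
 clock 53.7417
big grip width 0.02520405623134609 force 30.000200998038054 z 0.0225 fz [ 2.1 -0.2  0.9]
 lifted width 0.024948237140815677
 placed cmd z-nominal 0.0 df 3.5910916828453066 tool [ 0.3532 -0.2737  0.0802]
 clock 67.225
```

View pics/end_scene.png

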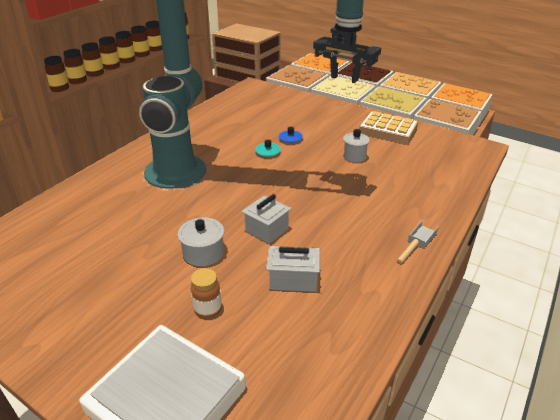

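All four tubs are covered: big (202,240), square (267,217), oblong (294,265) and small (356,146). The jar is still at (206,293). Before handing in, I'll check plate height, tilt and centring.

```bash
python3 - <<'E'
from h import *
T=dict(sq=(.4465,-.095),obl=(.6205,-.230),big=(.353,-.2735),sm=(.481,.4295))
for q,ks in (((.5,-.15,.36),("sq","obl")),((.45,-.36,.36),("big",)),((.476,.36,.36),("sm",))):
    manip.move_pose(q,rot(0)); manip.dwell(.3); img,z,*cam=snap("wrist"); C=cloud(z,*cam)
    for k in ks:
        near=np.hypot(C[...,0]-T[k][0],C[...,1]-T[k][1])<.08
        P=C[near&(C[...,2]>.066)&(C[...,2]<.082)]; A=np.c_[P[:,:2]-P[:,:2].mean(0),np.ones(len(P))]
        c=np.linalg.lstsq(A,P[:,2],rcond=None)[0]; r=cv2.minAreaRect((P[:,:2]*1000).astype(np.float32))
        print(k,"z",c[2].round(4),"tilt",np.hypot(*c[:2]).round(4),"off mm",(np.array(r[0])-1000*np.array(T[k])).round(1),np.round(r[1]))
print(manip.state()["clock"])
E
```

```text
sq z 0.0757 tilt 0.0032 off mm [-1.2  0.2] [103. 102.]
obl z 0.0754 tilt 0.0049 off mm [-1.6  0.9] [133.  89.]
big z 0.0759 tilt 0.0011 off mm [-0.6  0. ] [124. 125.]
sm z 0.0755 tilt 0.0021 off mm [-0.3 -0.9] [92. 93.]
75.5333
```

```bash
python3 -c "
from h import *
print(order.close_job())"
```

```text
the job is handed in; nothing more can be done
None
```

All four lids are on their own tubs, measured flat (tilt under 0.005 rad) and centred within 2 mm, the honey jar and look-alike lids were left alone, and the job was handed in at about 76 s of the 128 s allowed; the hand-in call returned no verdict.

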